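Tighten the glue-up clamp to its clicks

TASK

The lamp module has just been glued to its heat sink: tighten its clamp by turning the orange ratchet knob clockwise until the clamp is tight and the knob slips and clicks two or three times, then let go of it. Leave the blue knob of the other clamp as it is.

Things in the scene. Friction and masses are not known exactly. Their poses are not given: they have to be found in the camera images.
- orange_knob (a point): Grip centre of the orange ratchet knob, on its upright axis, 127 mm above the bench: round, fluted, 34 mm across, 40 mm high (22 mm below to 18 mm above this point; it does not rise or sink), black top with white mark. Its clamp is fixed to the bench (base 110 x 90 mm); the clamp's arm lies 40 mm below this point, so there is free room round the knob. Grip it at any yaw.
- orange_screw (a joint): Angle (rad) of the clamp screw under the orange knob, growing clockwise seen from above: the foot goes down, and at 1.0 it sits on the lamp module and the screw stops: tight. Starts at 0.25 to 0.75 (15 to 43 degrees short of tight), turns with the knob against 0.03 N m and stays where left; turning back loosens it.
- orange_ratchet (a joint): Slip (rad) of the orange knob against its screw: 0 until the screw is tight; then, at a set torque of 0.12 N m, the knob slips on clockwise while the screw stays, one click every 0.17 rad (10 degrees). It does not slip anticlockwise. So 80 degrees (1.4 rad) of clockwise turning in one grasp is always enough.
- blue_mark (a point): White mark on the rim of the black top of the blue knob, 16.5 mm from that knob's upright axis, 139 mm above the bench; its x axis points out from the axis. The knob is on a like clamp (same sizes) that holds a green circuit board and is already tight: leave it alone.
Not all that is in view belongs to the job. What is shaped like the part that bears orange_knob but red is not meant.

How it is judged:
By the outcome, as a careful person would: the job done as asked, in the order asked, and still so for the second after the job is handed in, with the robot touching nothing.
It also fails if it takes over 29 s, if anything falls off the work surface, if the arm or the gripper's body presses on something with over 40 N, if the wrist force passes 120 N, or if a joint passes its speed limit or range.

ROBOT

A 6-joint arm with a two-finger parallel gripper is mounted at the origin on the work surface. World frame = base frame: x ahead of the robot, y to its left, z up, the work surface at z = 0. Lengths are in m, angles in rad, forces in N, time in s.
With the tool pointing down it reaches from about 0.375 to 0.925 m from the base axis. Payload 5.7 kg.
Tool frame: the origin (TCP) lies on the mounting face of the last link; the fingertips stand 173 mm ahead of it and the grasp point (between the pads) lies 155 mm ahead of it; x points along the fingers, z is the direction in which the jaws open and shut, and the axes are right-handed (so a half turn about x gives the same grasp; the last joint's range is limited). The gripper opens to 85 mm and grips with 20 to 120 N. Pads are 22 mm wide; open, the fingers measure 114 mm over their backs; the gripper's body (76 mm by 85 mm) begins 54 mm behind the grasp point. The pads swing forward as they close: fully open they stand 13 mm farther back than shut.
Start: joints at [-1.248, 0.359, 1.51, -0, 1.272, -0.115], TCP at [0.254, -0.543, 0.405] pointing down, gripper open.
Joint ranges: [-2.97, 2.97], [-1.01, 2.36], [0.21, 2.38], [-0.96, 4.11], [0.2, 2.71], [-2.98, 2.98]. Speed limits (rad/s): [2.39, 2.39, 3.14, 3.14, 3.14, 3.14].

INTERFACE

Orientations are given as a unit quaternion [w, x, y, z].
In Python, from workcell import manip, effector, solve_ik, read_state, optics, job gives the robot as it stands. Calls block until the motion is done:
- manip.move_ptp(position, orientation): joint-space move of the TCP to a pose.
- manip.move_l(position, rate=0.15, orientation=None): straight line of the TCP; orientation=None keeps the orientation; rate is the mean speed in m/s.
- manip.goto_joints(angles): joint-space move.
- effector.open_jaws() and effector.grasp(): open the fingers fully, or close them until they stop; the grip force is fixed at half the most.
- manip.hold(seconds).
- solve_ik(position, orientation): joint angles nearest the present ones, or None.
- read_state(): the state.
- optics.snapshot(name): name is "scene" or "top" or "wrist"; returns a dict with "frame" (420x560x3 uint8, red, green, blue), "intrinsics" (3x3 intrinsics, pixels), "k1" (the pictures are not rectified: a ray, as slopes to the right and down, at radius r is drawn at 1 + k1 r^2 times it, then the intrinsics apply), "R" (3x3) and "t" (3): a world point X has camera coordinates R X + t. Camera axes: x right, y down, z forward; pixel columns grow to the right and rows downward; lengths in m; the calibration is good to about 2 mm. A picture is of the moment at which its call begins. There is no depth.
A pose or a line that the arm cannot do raises manip.Unreachable and nothing moves.
- job.close_job(): hands the job in, once; it reports no verdict.
The state is a dict: "time_s": time; "joint_positions": joint angles; "joint_vel": joint speeds; "effort": joint torques, N m; "ee_pos": TCP position; "orientation": TCP orientation; "ft_force": force on the tool from outside, world axes, zero at the start; "moment": the same for the moment, N m; "opening": finger opening in m.
Only numpy, scipy, OpenCV 4.12 (cv2) and the standard library are available. Lean on these libraries where they do the work, as an engineer would, in place of code of your own. Each camera call takes 0.05 s, during which the arm holds its last target. There are 200 camera calls.

## Working session

There is one attempt and no reset: what is moved stays moved. The work goes in short steps, each a Python script; the robot and the scene stay as the last script left them, time stands still between calls to the robot, and variables do not carry over. Pictures are saved under pics/ and viewed, about 8 in all and at most 12, crops included, and the job is handed in when it is done.

```bash
mkdir -p pics; ls; python3 - <<'E'
from workcell import optics, read_state
import cv2, pickle
for n in ("scene","top"):
    s=optics.snapshot(n); pickle.dump(s,open(f"{n}0.pkl","wb"))
    cv2.imwrite(f"pics/{n}0.png",s["frame"][:,:,::-1])
    print(n,s["intrinsics"],s["k1"],s["R"],s["t"])
print(read_state())
E
```

```text
pics
scene [[405.68042832   0.         274.44161764]
 [  0.         405.68042832 211.72796599]
 [  0.           0.           1.        ]] -0.0806435564993385 [[-0.01642199  0.99980401 -0.01105697]
 [ 0.85859651  0.0084339  -0.51258258]
 [-0.51238887 -0.0179111  -0.85856673]] [ 0.02213421 -0.36604879  1.05984358]
top [[493.71962288   0.         288.18685974]
 [  0.         493.71962288 210.50252777]
 [  0.           0.           1.        ]] -0.06775271543144014 [[ 0.0068743  -0.99989615 -0.01266597]
 [-0.99616731 -0.00574307 -0.08727946]
 [ 0.08719766  0.01321741 -0.99610334]] [0.00803354 0.49651323 0.88871881]
{'time_s': 0.1, 'joint_positions': array([-1.24810399e+00,  3.59441628e-01,  1.51134913e+00,  4.17899935e-06,
        1.27250137e+00, -1.15077865e-01]), 'joint_vel': array([ 0.00029542, -0.00055735, -0.00028675,  0.00022824, -0.00274379,
       -0.00074406]), 'effort': array([-2.72594170e-04, -5.28650022e+01, -2.79349315e+01, -3.04091764e-04,
        4.97822621e-03,  2.07670996e-05]), 'ee_pos': array([ 0.25425178, -0.54309791,  0.40392276]), 'orientation': array([ 0.59617464,  0.37987923,  0.59710607, -0.37911992]), 'ft_force': array([ 1.52723413, -0.58796708, -0.29404356]), 'moment': array([0.00379978, 0.04648022, 0.05894974]), 'opening': 0.08576837947002071}
```

View pics/scene0.png

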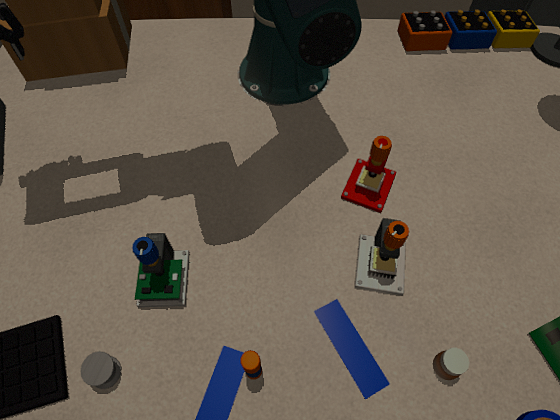

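View pics/top0.png

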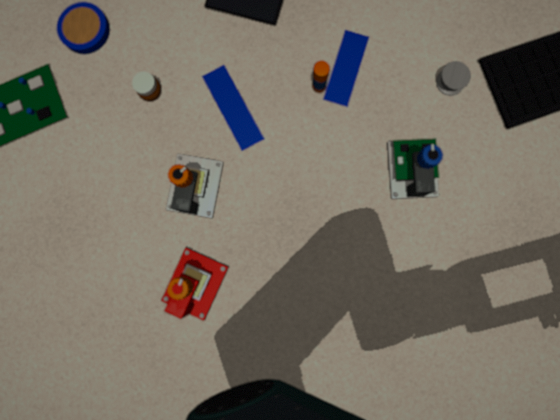

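Three things look orange:
- An orange knob on a light-grey clamp: scene (396,233), top (179,174).
- An orange knob on a red clamp: scene (381,150), top (178,288).
- A loose orange cylinder: scene (251,362).

The grey clamp's knob fits, because the red lookalike is excluded. The blue knob is at scene (145,247), top (430,155). Next I'll confirm this in a crop and measure.

```bash
cat > h.py <<'E'
import numpy as np, cv2
def ray(s,uv):
    K=s["intrinsics"]; d=cv2.undistortPoints(np.array([[uv]],float),K,np.array([s["k1"],0,0,0,0.]),
        ).ravel() if False else None
    p=np.array([(uv[0]-K[0,2])/K[0,0],(uv[1]-K[1,2])/K[1,1]]); q=p.copy()
    for _ in range(20): q=p/(1+s["k1"]*(q@q))
    R,t=s["R"],s["t"]; d=R.T@np.array([q[0],q[1],1]); return -R.T@t,d/np.linalg.norm(d)
def onz(s,uv,z):
    c,d=ray(s,uv); return c+d*(z-c[2])/d[2]
def cross(r1,r2):
    (a,d),(b,e)=r1,r2; k=np.linalg.lstsq(np.c_[d,-e],b-a,rcond=None)[0]
    p,q=a+k[0]*d,b+k[1]*e; return (p+q)/2,np.linalg.norm(p-q)
def proj(s,X):
    c=s["R"]@X+s["t"]; q=c[:2]/c[2]; q=q*(1+s["k1"]*(q@q)); K=s["intrinsics"]; return q*K[0,0]+K[:2,2]
def omask(f):
    h=cv2.cvtColor(f,cv2.COLOR_RGB2HSV); return cv2.inRange(h,(6,150,80),(20,255,255))
E
python3 - <<'E'
import re
t=open('h.py').read(); i=t.index('K=s["intrinsics"]; d='); j=t.index('    p=np.array')
t=t[:i]+'K=s["intrinsics"]\n'+t[j:]
open('h.py','w').write(t)
import pickle
from h import *
S=[pickle.load(open(n+"0.pkl","rb")) for n in("scene","top")]
out=[]
for s,(u,v) in zip(S,((396,233),(179,174))):
    f=s["frame"]; m=omask(f)
    n,l,st,c=cv2.connectedComponentsWithStats(m)
    for k in range(1,n):
        if st[k,4]>20: print(st[k],c[k].round(1),onz(s,c[k],.14).round(4))
    cr=f[v-33:v+33,u-42:u+42,::-1]
    out.append(cv2.resize(cr,None,fx=4.7,fy=4.7,interpolation=cv2.INTER_CUBIC)); print(u-42,v-33)
cv2.imwrite("pics/crop.png",np.hstack(out))
E
```

```text
[ 99   0  11  17 123] [104.    7.8] [-0.0902 -0.4561  0.14  ]
[402  12  50  23 169] [423.3  28.9] [0.0027 0.3319 0.14  ]
[ 0 20 12  9 53] [ 4.8 24.2] [-0.0405 -0.7093  0.14  ]
[374 136  18  14 128] [382.3 142.2] [0.3564 0.1874 0.14  ]
[388 221  21  18 184] [398.8 229.3] [0.5415 0.1918 0.14  ]
[241 350  19  20 290] [249.8 359.7] [ 0.7495 -0.0424  0.14  ]
[536 418  16   2  24] [543.5 418.7] [0.8293 0.3535 0.14  ]
354 200
[ 64   8  34  34 912] [80.5 24.9] [0.8021 0.3664 0.14  ]
[314  61  16  16 198] [321.1  68.6] [ 0.722  -0.0433  0.14  ]
[168 165  21  21 235] [178.1 175.3] [0.5425 0.1889 0.14  ]
[167 277  23  24 296] [177.4 289.4] [0.3588 0.1854 0.14  ]
137 141
```

View pics/crop.png

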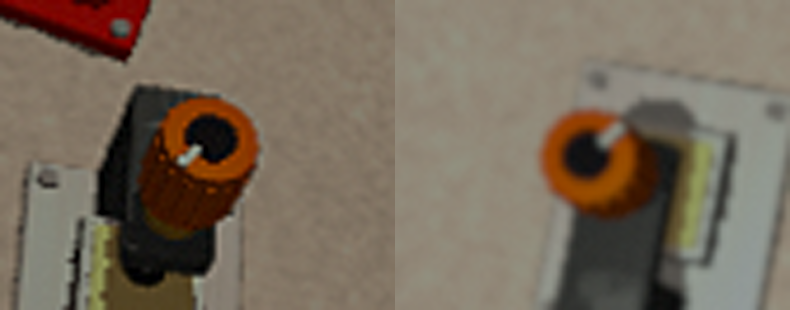

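The crop confirms it: a fluted orange knob with a black top and white mark, on the light-grey base. The black top is centred at about scene (398.4,229.3), top (177.4,173.8). Next I'll triangulate it and plan the wrist turn.

```bash
cat >> h.py <<'E'
from scipy.spatial.transform import Rotation as Ro
def down(psi):
    z=np.array([np.cos(psi),np.sin(psi),0]); x=np.array([0,0,-1.]); 
    q=Ro.from_matrix(np.c_[x,np.cross(z,x),z]).as_quat(); return q[[3,0,1,2]]
E
python3 - <<'E'
import pickle
from h import *
from workcell import *
S=[pickle.load(open(n+"0.pkl","rb")) for n in("scene","top")]
c=((398.4,229.3),(177.4,173.8))
X,g=cross(ray(S[0],c[0]),ray(S[1],c[1])); print("tri",X,"gap",g)
P=[onz(s,u,.145) for s,u in zip(S,c)]; print(P)
C=np.mean(P,0)
for a in range(-180,180,30):
    q=solve_ik([C[0],C[1],.127+.155],down(np.radians(a))); print(a,None if q is None else np.round(q,3))
E
```

```text
tri [0.54419745 0.18923756 0.144903  ] gap 0.0006973593643372714
[array([0.54424347, 0.18956948, 0.145     ]), array([0.54412652, 0.18885787, 0.145     ])]
-180 [ 0.215  0.461  1.693 -0.     0.987 -2.927]
-150 [ 0.215  0.461  1.693 -0.     0.987  2.833]
-120 [ 0.215  0.461  1.693 -0.     0.987  2.309]
-90 [ 0.215  0.461  1.693 -0.     0.987  1.786]
-60 [ 0.215  0.461  1.693 -0.     0.987  1.262]
-30 [ 0.215  0.461  1.693 -0.     0.987  0.738]
0 [ 0.215  0.461  1.693 -0.     0.987  0.215]
30 [ 0.215  0.461  1.693 -0.     0.987 -0.309]
60 [ 0.215  0.461  1.693 -0.     0.987 -0.832]
90 [ 0.215  0.461  1.693 -0.     0.987 -1.356]
120 [ 0.215  0.461  1.693 -0.     0.987 -1.88 ]
150 [ 0.215  0.461  1.693 -0.     0.987 -2.403]
```

Triangulated z is 0.1449 (expected 0.145), with a 0.7 mm gap between the rays. Clockwise is increasing j6. I'll move to hover and take a wrist check.

```bash
python3 - <<'E'
import pickle
from h import *
from workcell import *
manip.move_ptp([.5442,.1892,.40],down(np.radians(60)))
s=optics.snapshot("wrist"); pickle.dump(s,open("w.pkl","wb"))
st=read_state(); print(st["time_s"],st["ee_pos"],st["joint_positions"])
print("expect",proj(s,np.array([.5442,.1892,.145])))
f=s["frame"].copy(); p=proj(s,np.array([.5442,.1892,.145])); cv2.circle(f,tuple(int(round(v)) for v in p),3,(0,255,255),-1)
cv2.imwrite("pics/wrist1.png",f[:,:,::-1])
E
```

```text
2.925 [0.54449969 0.18847448 0.40000958] [ 2.13432442e-01  3.29024387e-01  1.56872243e+00 -1.88914220e-04
  1.24378909e+00 -8.32402844e-01]
expect [280.30121549 222.05043405]
```

View pics/wrist1.png

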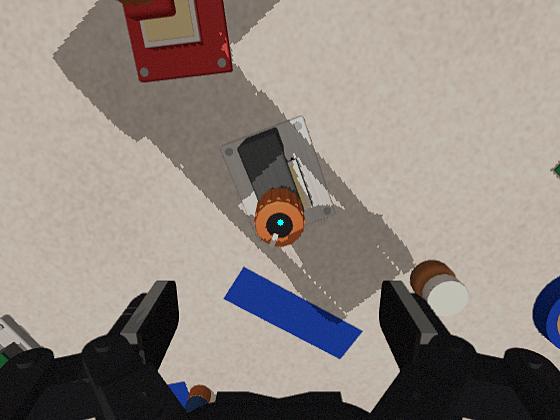

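The projected dot at (280,222) sits on the centre of the black top, and the surroundings are clear. I'll descend, grip, and turn in small steps while watching the moment about the vertical.

```bash
python3 - <<'E'
from h import *
from workcell import *
def rep(k):
    s=read_state(); print(k,round(s["time_s"],2),"ee",s["ee_pos"].round(4),"F",s["ft_force"].round(1),"M",s["moment"].round(3),"op",round(s["opening"],4),"j6",s["joint_positions"][5].round(3))
manip.move_l([.5442,.1892,.282],rate=.12); manip.hold(.2); rep("pre")
effector.grasp(); manip.hold(.2); rep("grip")
q=np.array(read_state()["joint_positions"])
for i in range(3):
    q[5]+=.08; manip.goto_joints(q); manip.hold(.05); rep(i)
E
```

```text
pre 4.26 ee [0.5445 0.1893 0.2827] F [ 0.2 -0.7 -0.7] M [-0.031  0.033 -0.047] op 0.0855 j6 -0.832
grip 4.99 ee [0.5442 0.1892 0.2822] F [-1.5 -1.3  6.1] M [-0.147  0.291 -0.004] op 0.0329 j6 -0.832
0 5.29 ee [0.5442 0.1892 0.2823] F [-1.   0.   3.1] M [-0.054  0.146 -0.04 ] op 0.0324 j6 -0.755
1 5.59 ee [0.5443 0.1893 0.2823] F [-0.   0.7  3.1] M [0.138 0.131 0.002] op 0.0329 j6 -0.675
2 5.89 ee [0.5443 0.1893 0.2823] F [0.9 2.5 2.5] M [0.246 0.088 0.002] op 0.0325 j6 -0.596
```

Gripped at 32.5 mm opening. I'll continue, averaging the moment at each step.

```bash
cat >> h.py <<'E'
def turn(n,d=.08):
    from workcell import manip,read_state
    q=np.array(read_state()["joint_positions"]); q0=q[5]
    for i in range(n):
        q[5]=q0+d*(i+1); manip.goto_joints(q); M=[]
        for _ in range(10): manip.hold(.015); M.append(read_state()["moment"][2])
        s=read_state(); print(round(s["time_s"],2),"turned",round(s["joint_positions"][5]+.832,3),"Mz",round(np.mean(M),4),"sd",round(np.std(M),3),"op",round(s["opening"],4),"F",s["ft_force"].round(1))
E
python3 -c "
from h import *
turn(6)"
```

```text
6.31 turned 0.314 Mz 0.0071 sd 0.032 op 0.0326 F [0.5 1.  2.4]
6.72 turned 0.394 Mz 0.0072 sd 0.023 op 0.0329 F [0.4 1.1 2.3]
7.14 turned 0.474 Mz 0.0221 sd 0.034 op 0.0327 F [-0.1  2.8  0.8]
7.56 turned 0.555 Mz 0.0083 sd 0.029 op 0.0327 F [ 1.9  3.4 -0.4]
7.97 turned 0.634 Mz 0.0144 sd 0.031 op 0.0328 F [ 2.2  4.4 -1.5]
8.39 turned 0.714 Mz -0.0302 sd 0.02 op 0.0326 F [ 3.7  3.7 -2.2]
```

```bash
python3 -c "
from h import *
turn(4)"
```

```text
8.81 turned 0.793 Mz 0.0063 sd 0.042 op 0.0328 F [ 3.6  3.9 -0.9]
9.22 turned 0.873 Mz -0.0233 sd 0.029 op 0.033 F [ 3.5  3.9 -1.6]
9.64 turned 0.953 Mz -0.0219 sd 0.023 op 0.0329 F [ 3.3  3.9 -1.5]
10.06 turned 1.033 Mz -0.009 sd 0.032 op 0.0328 F [ 3.4  4.3 -1.8]
```

The moment shows no clear jump, so I'll check whether the knob is turning with the grip.

```bash
python3 - <<'E'
from h import *
from workcell import *
import pickle
C=np.array([.5442,.1892,.145]); out=[]
for n in("scene","top","wrist"):
    s=optics.snapshot(n); pickle.dump(s,open(n+"1.pkl","wb")); u,v=proj(s,C).round().astype(int); print(n,u,v)
    u=np.clip(u,30,529); v=np.clip(v,30,389); r=30
    out.append(cv2.resize(s["frame"][v-r:v+r,u-r:u+r,::-1],(266,266),interpolation=cv2.INTER_CUBIC))
cv2.imwrite("pics/c2.png",np.hstack(out)); print(read_state()["time_s"])
E
```

```text
scene 398 229
top 177 174
wrist 276 332
10.2083
```

View pics/c2.png

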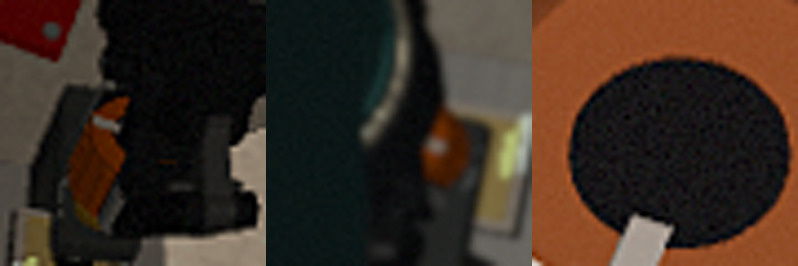

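```bash
python3 - <<'E'
from h import *
import pickle
C=np.array([.5442,.1892,.145]); L=lambda n:pickle.load(open(n+".pkl","rb"))
w0=L("w");w1=L("wrist1")
for n,s in(("w",w0),("wrist1",w1),("scene0",L("scene0"))):
    f=s["frame"].astype(int); u,v=proj(s,C); yy,xx=np.mgrid[:420,:560]
    # mark pixels: bright & unsaturated within a 14 mm disc at z=.145
    P=np.array([onz(s,(x,y),.145)[:2]-C[:2] for y in range(int(v)-60,min(420,int(v)+60)) for x in range(int(u)-60,int(u)+60)])
    V=np.array([f[y,x] for y in range(int(v)-60,min(420,int(v)+60)) for x in range(int(u)-60,int(u)+60)])
    r=np.hypot(*P.T); m=(r<.015)&(r>.007)&(V.min(1)>90)&(V.max(1)-V.min(1)<50)
    p=P[m].mean(0) if m.any() else 0; print(n,m.sum(),"r",np.hypot(*p),"ang",np.arctan2(p[1],p[0]))
E
```

```text
w 44 r 0.011784462723594263 ang -0.8831182721935333
wrist1 149 r 0.011637396131130838 ang -1.757916031817936
scene0 7 r 0.011268317322201314 ang -0.912137421302382
```

```bash
python3 - <<'E'
from h import *
from workcell import *
import pickle
def ang(s):
    f=s["frame"].astype(np.uint8); C=np.array([.5442,.1892,.145]); u,v=proj(s,C).astype(int)
    h=cv2.cvtColor(f,cv2.COLOR_RGB2HSV); dark=((h[...,2]<60)*255).astype(np.uint8); n,l,st,c=cv2.connectedComponentsWithStats(dark)
    k=l[v,u] or l[v-4,u]; cnt=cv2.findContours((l==k).astype(np.uint8),0,2)[0]; hull=cv2.convexHull(np.vstack(cnt)); (ex,ey),ax,_=cv2.fitEllipse(hull)
    c0=onz(s,(ex,ey),.145); p=[]
    for y in range(max(0,v-60),min(420,v+60)):
        for x in range(u-60,u+60):
            V=f[y,x].astype(int); d=(onz(s,(x,y),.145)-c0)[:2]; r=np.hypot(*d)
            if .006<r<.016 and V.min()>90 and np.ptp(V)<50: p.append(d)
    p=np.mean(p,0); return np.arctan2(p[1],p[0]),c0[:2].round(4),np.round(ax,1)
for n in("w","wrist1"): print(n,ang(pickle.load(open(n+".pkl","rb"))))
for i in range(2):
    turn(1); s=optics.snapshot("wrist"); print(ang(s))
pickle.dump(s,open("wrist2.pkl","wb"))
E
```

```text
w (np.float64(-0.82952264035764), array([0.5455, 0.1874]), array([23.7, 25.9]))
wrist1 (np.float64(-1.8074758162224402), array([0.5453, 0.1876]), array([42.3, 49.6]))
10.62 turned 1.111 Mz 0.0187 sd 0.031 op 0.0329 F [ 2.9  3.7 -2.5]
(np.float64(-1.8889585269646556), array([0.5454, 0.1876]), array([42.3, 49.6]))
11.09 turned 1.19 Mz 0.0135 sd 0.028 op 0.0324 F [ 3.4  2.8 -3.2]
(np.float64(-1.9566894997118367), array([0.5454, 0.1876]), array([42.3, 49.8]))
```

The knob follows the grip. By the mark it has turned 1.13 rad, so even in the worst case (0.75 rad short) it has slipped at least 0.37 rad, or 2 clicks. One more small step gives margin, then I'll release and retreat.

```bash
python3 - <<'E'
from h import *
from workcell import *
import pickle
turn(1)
effector.open_jaws(); manip.hold(.2); p=read_state()["ee_pos"]
manip.move_l([p[0],p[1],.42],rate=.15); manip.hold(.1)
s=optics.snapshot("wrist"); pickle.dump(s,open("wrist3.pkl","wb"))
t=optics.snapshot("scene"); st=read_state(); print(st["time_s"],st["ee_pos"],st["opening"],st["ft_force"])
C=np.array([.5442,.1892,.145]); u,v=proj(s,C).astype(int); r=40
a=cv2.resize(s["frame"][v-r:v+r,u-r:u+r],(400,400),interpolation=cv2.INTER_CUBIC)
b=cv2.resize(t["frame"][200:320,120:240],(200,200),interpolation=cv2.INTER_CUBIC)
c=cv2.resize(pickle.load(open("scene0.pkl","rb"))["frame"][200:320,120:240],(200,200),interpolation=cv2.INTER_CUBIC)
cv2.imwrite("pics/end.png",np.hstack([a,np.vstack([b,c])])[:,:,::-1])
f=s["frame"]; P=[]
for y in range(v-40,v+40):
    for x in range(u-40,u+40):
        V=f[y,x].astype(int); d=(onz(s,(x,y),.145)-[.5454,.1875,.145])[:2]
        if .006<np.hypot(*d)<.016 and V.min()>90 and np.ptp(V)<50: P.append(d)
d=np.mean(P,0); print("mark",np.arctan2(d[1],d[0]),np.hypot(*d),len(P))
E
```

```text
11.56 turned 1.268 Mz -0.0449 sd 0.018 op 0.0327 F [ 4.1  3.6 -2.7]
13.5917 [0.54475476 0.18943476 0.4190071 ] 0.0856368255162414 [-1.02486002 -0.48217188  0.38539056]
mark -2.131910876574759 0.01120434421916723 60
```

View pics/end.png

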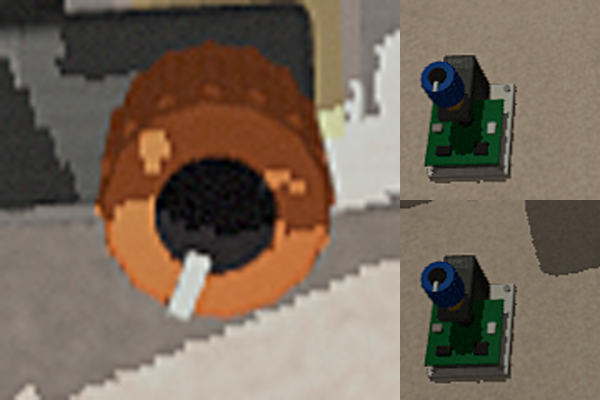

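The orange knob stands free in the crop, with its mark about 1.3 rad clockwise of where it began and no spring-back. The blue knob looks the same before and after. I'll hand in now.

```bash
python3 -c "
from workcell import job
print(job.close_job())"
```

```text
the job is handed in; nothing more can be done
None
```

I turned the orange knob on the light-grey clamp about 1.27 rad clockwise in one grasp. I then let go, backed off 0.14 m and handed the job in at about 13.6 s.

**Position:** the knob's top triangulated to z = 0.1449 m against the expected 0.145 m. The wrist view agreed to within about 2 mm.

**Turning:** the white mark moved 1.2 to 1.3 rad, it kept pace with the grip between steps, and it did not spring back on release. With at most 0.75 rad to tight, that leaves at least about 0.45 rad of slip, so at least 2 clicks. If the clamp started nearer to tight, it may have clicked more than three times.

**Check that failed:** the wrist moment was too noisy (about 0.03 N m) and never showed the 0.12 N m slip torque. That the clamp is tight and clicked is therefore inferred from the turn angle, not felt.

**Blue knob:** it was not touched and looks unchanged in the before and after pictures.

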